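# Open the child-resistant reagent bottle

### The job

Open the reagent bottle that is fixed in the grey holder: its child-resistant cap, the one with the grip bar, only comes undone when pressed down while being turned anticlockwise. Lift the cap off and set it down gently, upright, flat on the floor of the shallow steel tray. Leave everything else on the bench where it is.

Things in the scene. Friction and masses are not known exactly. Their poses are not given: they have to be found in the camera images.
- cap: Grey child-resistant cap: ribbed round shell 68 mm across with a straight grip bar across its top. Origin on its axis, 117 mm above the bottle's origin while closed; z up, x along the bar. Outer shell plus a hidden white inner cap (58 mm across, bottom edge level with this origin) locked on the neck. Set down, it stands on the inner cap, origin level with the support. 0.1 to 0.13 kg in all.
- cap_bar (a point): Centre of the top of the cap's grip bar, 70.5 mm above the cap's origin. The bar is 58 mm long, 16 mm wide and 24 mm tall, with flat upright sides, centred on the axis. Turns and sinks with the shell.
- cap_disc (a point): Centre of the disc under the bar, 46.5 mm above the cap's origin. The shell sinks up to 6.5 mm when pressed, against a spring (6 N at first, 13 N at the bottom). Unpressed it only spins, either way. Pressed 5 mm or more, its 6 catches drive the inner cap either way, after 0 to 50 degrees of play. If catch lands on catch it stops 3 mm in: turn a little, press again.
- lock (a point): Point on the bottle's axis at the underside of the neck's two locking ledges, 128 mm up. The inner cap must be driven anticlockwise (from above) 60 to 90 degrees (unknown), against under 0.3 N m, to come free; a firm stop follows 40 degrees or more later. Pressed clockwise turns tighten it again; turning back with the shell let up does not move it.
- neck (a point): Centre of the top of the bottle's neck, 140 mm above the bench; neck 34 mm across, 48 mm over its ledges. A spring seal in it gives 2 mm more under a closed cap when pressed (8.5 mm in all) and lifts a freed cap 3 mm. A free cap lifts straight up by the bar, both parts together, and clears the neck after 30 mm; a locked one resists the pull.
- bottle: White square bottle (92 mm) fixed in a grey 120 x 120 x 30 mm holder that does not move. Origin under the holder's centre on the bench, z up. Shoulder 98 to 105 mm high; neck 34 mm across (48 mm over its two locking ledges), top 140 mm high, on the vertical axis. The closed cap's origin is on this axis, 117 mm above this origin.
- tray: Shallow open steel tray, 150 x 150 mm outside, 20 mm high, walls and floor 4 mm thick, fixed to the bench. Origin under its centre on the bench; sides along its x and y.
- rack_a: White tube rack, 66 x 138 x 92 mm with its lilac-topped tubes, near the back of the bench; origin under its centre. Not part of the job.
- rack_b: White tube rack, 66 x 120 x 92 mm with its red-topped tubes, near the back of the bench; origin under its centre. Not part of the job.
- spare: A closed spare bottle, 92 mm square and 141 mm high, with a plain round 68 mm cap without a grip bar; origin under its centre. Not part of the job.
- jar: Small closed jar, 60 mm across and 70 mm high; origin under its centre. Not part of the job.
- gloves: Cardboard glove box, 120 x 230 x 70 mm; origin under its centre. Not part of the job.
- pump: Pump dispenser, 64 mm across and 190 mm high; origin under its centre. Not part of the job.
- pen: Black marker pen, 142 mm long, 12 mm thick, lying on the bench; origin at its underside, mid-length. Not part of the job.
Mind the look-alikes: they are no part of the job. Leave any brown look-alike of the bottle alone. What is shaped like the part that bears cap but purple is not meant.

How it is judged:
On the way:
1. the cap is undone and lifted clear of the neck (z of cap in the frame of bottle above 0.147 m), for 0.1 s.
At the end, for the whole second after the job is handed in: The cap stands upright (within 0.08 rad) and at rest, flat on the tray's floor between its walls (its axis within 39 mm of the tray's centre along each side, its origin 1 to 8 mm above the bench), and released; the bottle stands open (x of cap in the frame of tray between -0.039 and 0.039 m and y of cap in the frame of tray between -0.039 and 0.039 m and z of cap in the frame of tray between 0.001 and 0.008 m and angle between cap's own z axis and vertical below 0.08 rad and linear speed of cap below 0.01 m/s); the robot touches nothing.
It fails at once if something else on the bench is pushed more than 30 mm away (distance of any of rack_a, rack_b, spare, jar, gloves, pump, pen from where it was at the start of the episode above 0.03 m).
It fails at once if the cap is dropped or thrown (faster than 0.8 m/s) (linear speed of cap above 0.8 m/s).
It also fails if it takes over 61 s, if anything falls off the work surface, if the arm or the gripper's body presses on something with over 40 N, if the wrist force passes 120 N, or if a joint passes its speed limit or range.

### The arm

A 6-joint arm with a two-finger parallel gripper is mounted at the origin on the work surface. World frame = base frame: x ahead of the robot, y to its left, z up, the work surface at z = 0. Lengths are in m, angles in rad, forces in N, time in s.
With the tool pointing down it reaches from about 0.425 to 0.95 m from the base axis. Payload 14.7 kg.
Tool frame: the origin (TCP) lies midway between the tips of the shut fingers; the grasp point (between the pads) lies 19 mm behind it; z points along the fingers, y is the line along which they close (so a half turn about z gives the same grasp; the last joint's range is limited). The gripper opens to 85 mm and grips with 20 to 120 N. Pads are 22 mm wide; open, the fingers measure 114 mm over their backs; the gripper's body (76 mm by 85 mm) begins 54 mm behind the grasp point. The pads swing forward as they close: fully open they stand 13 mm farther back than shut.
Start: joints at [-1.359, 0.48, 1.596, -0, 1.065, -0.047], TCP at [0.166, -0.628, 0.231] pointing down, gripper open.
Joint ranges: [-2.75, 2.75], [-0.82, 2.05], [0.23, 2.67], [-1.56, 4.7], [0.09, 2.69], [-2.92, 2.92]. Speed limits (rad/s): [1.89, 1.89, 2.39, 3.01, 3.01, 3.01].

### API

Orientations are given as a 3x3 rotation matrix whose columns are the frame's x, y, z axes.
In Python, from cell import get_state, read_camera, camera_params, sign_off gives the robot as it stands.
- The arm moves only by the shell command python3 -m creep 'ROWS'. ROWS is a JSON list that holds a single list of rows (three levels of brackets), with 1 to 20 rows, each of 5 numbers: dx, dy, dz in shares of 75 cm (1.0 is 75 cm), then a turn about the tool's z in normalised numbers (1 is 2 rad), then the finger opening in m; each row is the pose to reach, as a shift and turn from the pose commanded when the command began, along the tool's axes at that moment; what a row does not reach only later rows make up. A row lasts 1/8 s, in which the tool goes at most 0.0625 m and 0.188 rad, less where a joint would pass 70% of its speed; a pose out of reach is approached as far as the arm can. The fingers move at their own pace and stop on an object; the grip force is fixed at half the most. Time passes only in rows, so rows that do not move let the fingers close. It prints the time, the measured TCP pose, the force, the opening and the grip force at its end. A shift or turn number past 1, either way, is cut back to 1. Input that does not fit is refused with a message, and nothing moves.
- get_state(): the state, without advancing time (a new reading comes with each control period).
- read_camera(name): name is "scene" or "top" or "wrist"; returns the picture (420x560x3 uint8, blue, green, red); there is no depth.
- camera_params(name): a dict with "mtx" (3x3 intrinsics, pixels), "distortion" ([k1, k2, p1, p2, k3] as OpenCV has them; the pictures are not rectified), "pose" (4x4, takes a point from camera to world coordinates). Camera axes: x right, y up, looking along -z (the intrinsics and any distortion apply to the point x, -y, -z); pixel columns grow to the right and rows downward; lengths in m; the calibration is good to about 2 mm. A picture is of the moment at which its call begins: read the wrist's pose just before it. camera_params takes no time and is no camera call; for the wrist camera it gives the pose at the moment of the call.
- sign_off(): hands the job in; it is judged then, once.
The state is a dict: "t": time; "q": joint angles; "qd": joint speeds; "joint_efforts": joint torques, N m; "tcp_pos": TCP position; "tool_rot": TCP orientation; "force": force on the tool from outside, world axes, zero at the start; "ft_torque": the same for the moment, N m; "width": finger opening in m; "grip_force": force on a finger pad.
Only numpy, scipy, OpenCV 4.12 (cv2) and the standard library are available. Lean on these libraries where they do the work, as an engineer would, in place of code of your own. Each camera call takes 0.05 s, during which the arm holds its last target. There are 200 camera calls.

## Working session

There is one attempt and no reset: what is moved stays moved. The work goes in short steps, Python scripts to look and compute and a shell command to move; the robot and the scene stay as the last step left them, time stands still between calls to the robot, and variables do not carry over. Pictures are saved under pics/ and viewed, at most 10 in all, crops included, and the job is handed in when it is done.

```bash
mkdir -p pics; python3 - <<'E'
from cell import *
import cv2,numpy as np
np.set_printoptions(precision=4,suppress=True)
for n in("scene","top"):
    cv2.imwrite(f"pics/{n}0.png",read_camera(n)); p=camera_params(n); print(n,p["mtx"],p["distortion"],p["pose"])
s=get_state(); print(s["t"],s["tool_rot"],s["tcp_pos"],s["width"])
E
```

```text
scene [[484.2932   0.     275.9396]
 [  0.     484.2932 206.3057]
 [  0.       0.       1.    ]] [-0.0682  0.      0.      0.      0.    ] [[ 0.8664 -0.3768  0.3278  0.9878]
 [ 0.4992  0.6725 -0.5464 -0.7013]
 [-0.0145  0.637   0.7708  1.1539]
 [ 0.      0.      0.      1.    ]]
top [[496.1081   0.     281.9367]
 [  0.     496.1081 213.9212]
 [  0.       0.       1.    ]] [-0.0568  0.      0.      0.      0.    ] [[ 0.0017  0.9911 -0.1328  0.3651]
 [-1.      0.0027  0.0069  0.0171]
 [ 0.0072  0.1328  0.9911  1.5319]
 [ 0.      0.      0.      1.    ]]
0.1 [[ 0.9667  0.2559 -0.0002]
 [ 0.2559 -0.9667  0.0011]
 [ 0.0001 -0.0011 -1.    ]] [ 0.1663 -0.628   0.2307] 0.08535853299827052
```

View pics/scene0.png

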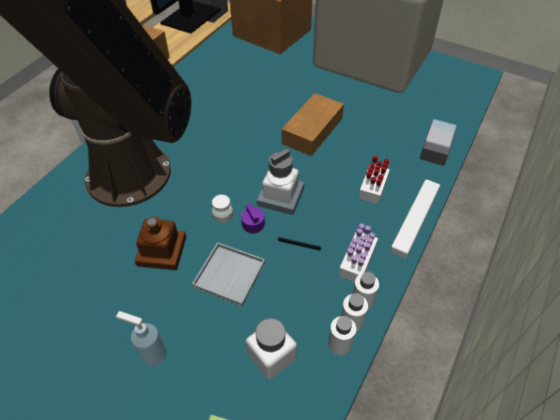

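View pics/top0.png

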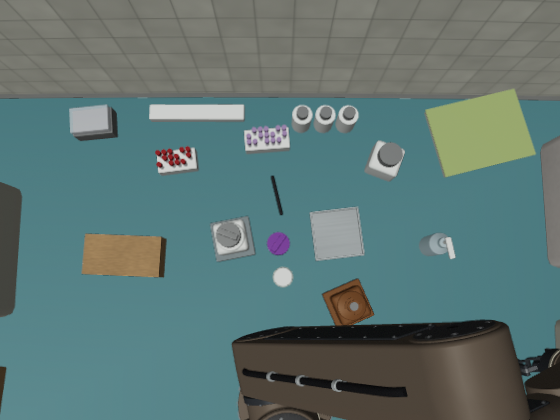

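The reference views show these candidates (top-view pixels):
- (229,237): white bottle in a grey holder, grey cap with a bar. This fits the description.
- (388,156): spare bottle, plain cap with no bar.
- (278,243): purple bar cap, a look-alike.
- (348,303): brown bottle, a look-alike.

The tray is at (337,233). I'll enlarge the first one to confirm it and measure.

```bash
cat > h.py <<'E'
from cell import *
import cv2,numpy as np
np.set_printoptions(precision=4,suppress=True)
def ray(p,uv):
    n=cv2.undistortPoints(np.array([[uv]],float),p["mtx"],np.array(p["distortion"]))[0,0]
    T=np.array(p["pose"]); return T[:3,3],T[:3,:3]@np.array([n[0],-n[1],-1])
def plane(p,uv,z):
    o,d=ray(p,uv); return o+d*(z-o[2])/d[2]
def tri(rs):
    A=0;b=0
    for o,d in rs:
        d=d/np.linalg.norm(d);P=np.eye(3)-np.outer(d,d);A=A+P;b=b+P@o
    return np.linalg.solve(A,b)
E
python3 - <<'E'
from h import *
t=cv2.imread("pics/top0.png");s=cv2.imread("pics/scene0.png")
a=cv2.resize(t[205:270,195:295],None,fx=5,fy=5,interpolation=cv2.INTER_CUBIC)
b=cv2.resize(s[140:215,250:330],None,fx=5,fy=5,interpolation=cv2.INTER_CUBIC)[:375,:300]
im=np.zeros((375,800,3),np.uint8);im[:325,:500]=a;im[:,500:]=b
cv2.imwrite("pics/crop.png",im)
# tray corners by mask in top view
hsv=cv2.cvtColor(t,cv2.COLOR_BGR2HSV)
m=((hsv[...,1]<90)&(hsv[...,2]>60)).astype(np.uint8);r=np.zeros_like(m);r[200:270,305:370]=1
c=max(cv2.findContours(m*r,0,2)[0],key=cv2.contourArea);R=cv2.minAreaRect(c);print(R)
p=camera_params("top")
for q in cv2.boxPoints(R):print(plane(p,q,.02))
print("tray",plane(p,R[0],.02))
print("bar approx",plane(p,(229,235),.1635))
E
```

```text
((336.5836181640625, 233.4607391357422), (50.47541809082031, 51.05962371826172), 83.2901611328125)
[ 0.5759 -0.0746  0.02  ]
[ 0.5949 -0.2315  0.02  ]
[ 0.4403 -0.2467  0.02  ]
[ 0.4221 -0.0917  0.02  ]
tray [ 0.5078 -0.161   0.02  ]
bar approx [0.4893 0.1539 0.1635]
```

View pics/crop.png

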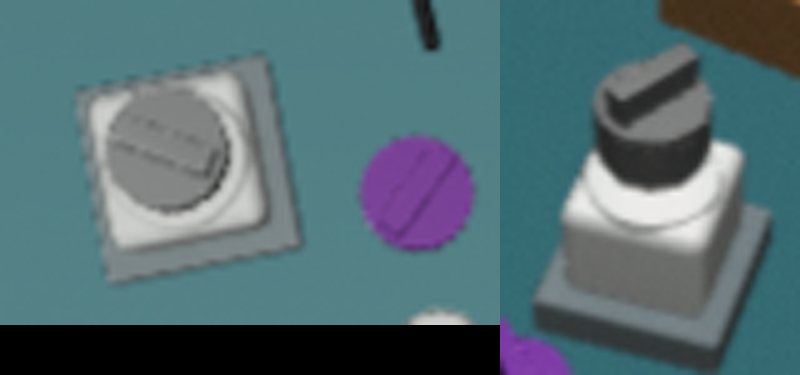

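The crop confirms it: a grey cap with a bar, on the white bottle in the grey holder. The disc centre is at top pixel (228.5,234.5) and the bar tilts about 21° down to the right in the image. Next I'll go above it for a closer wrist view.

The manual's scale: shifts go in shares of 75 cm and turns go in shares of 2 rad. Converting my numbers, -0.673 m / 0.75 = -0.8973, 0.512 m / 0.75 = 0.6827, -0.94 rad / 2 = -0.47.

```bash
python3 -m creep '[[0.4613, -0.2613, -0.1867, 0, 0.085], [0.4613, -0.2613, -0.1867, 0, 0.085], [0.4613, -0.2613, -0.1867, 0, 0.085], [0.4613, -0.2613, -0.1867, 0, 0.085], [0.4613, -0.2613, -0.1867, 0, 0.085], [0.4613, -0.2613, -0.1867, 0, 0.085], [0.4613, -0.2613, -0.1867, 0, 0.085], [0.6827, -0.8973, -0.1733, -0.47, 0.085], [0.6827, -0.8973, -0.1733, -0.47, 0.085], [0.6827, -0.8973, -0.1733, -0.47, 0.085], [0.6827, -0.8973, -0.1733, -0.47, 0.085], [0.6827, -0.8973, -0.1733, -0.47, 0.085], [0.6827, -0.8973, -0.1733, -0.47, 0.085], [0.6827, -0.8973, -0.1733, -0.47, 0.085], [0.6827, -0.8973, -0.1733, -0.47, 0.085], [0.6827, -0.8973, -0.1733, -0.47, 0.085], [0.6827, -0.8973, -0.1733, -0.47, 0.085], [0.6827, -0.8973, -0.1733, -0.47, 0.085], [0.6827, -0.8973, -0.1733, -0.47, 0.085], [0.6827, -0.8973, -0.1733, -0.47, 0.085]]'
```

```text
refused: ROWS must be a list holding one list of rows, three levels of brackets. Nothing was moved.
```

Refused on format, not on reach. It needs a list holding one list of rows, three levels of brackets.

```bash
python3 -m creep '[[[0.4613, -0.2613, -0.1867, 0, 0.085], [0.4613, -0.2613, -0.1867, 0, 0.085], [0.4613, -0.2613, -0.1867, 0, 0.085], [0.4613, -0.2613, -0.1867, 0, 0.085], [0.4613, -0.2613, -0.1867, 0, 0.085], [0.4613, -0.2613, -0.1867, 0, 0.085], [0.4613, -0.2613, -0.1867, 0, 0.085], [0.6827, -0.8973, -0.1733, -0.47, 0.085], [0.6827, -0.8973, -0.1733, -0.47, 0.085], [0.6827, -0.8973, -0.1733, -0.47, 0.085], [0.6827, -0.8973, -0.1733, -0.47, 0.085], [0.6827, -0.8973, -0.1733, -0.47, 0.085], [0.6827, -0.8973, -0.1733, -0.47, 0.085], [0.6827, -0.8973, -0.1733, -0.47, 0.085], [0.6827, -0.8973, -0.1733, -0.47, 0.085], [0.6827, -0.8973, -0.1733, -0.47, 0.085], [0.6827, -0.8973, -0.1733, -0.47, 0.085], [0.6827, -0.8973, -0.1733, -0.47, 0.085], [0.6827, -0.8973, -0.1733, -0.47, 0.085], [0.6827, -0.8973, -0.1733, -0.47, 0.085]]]'
python3 - <<'E'
from h import *
s=get_state();p=camera_params("wrist");im=read_camera("wrist");cv2.imwrite("pics/w1.png",im)
np.savez("w1.npz",mtx=p["mtx"],distortion=p["distortion"],pose=p["pose"])
print(s["q"],s["tcp_pos"],s["tool_rot"],p["pose"])
E
```

```text
t: 2.6
tcp_pos: [0.4892, 0.1525, 0.3614]
tool_rot: [[0.365, 0.931, 0.0], [0.931, -0.365, 0.0], [0.0, 0.0, -1.0]]
force: [0.1, 0.7, 0.3]
width: 0.085
grip_force: 0.0
[ 0.243   0.1687  1.7272 -0.      1.2455  0.6163] [0.4892 0.1525 0.3614] [[ 0.3648  0.9311  0.0002]
 [ 0.9311 -0.3648  0.    ]
 [ 0.0001  0.0002 -1.    ]] [[ 0.9308  0.3455  0.1196  0.5203]
 [-0.3656  0.8807  0.3012  0.2298]
 [-0.0012 -0.324   0.9461  0.5045]
 [ 0.      0.      0.      1.    ]]
```

View pics/w1.png

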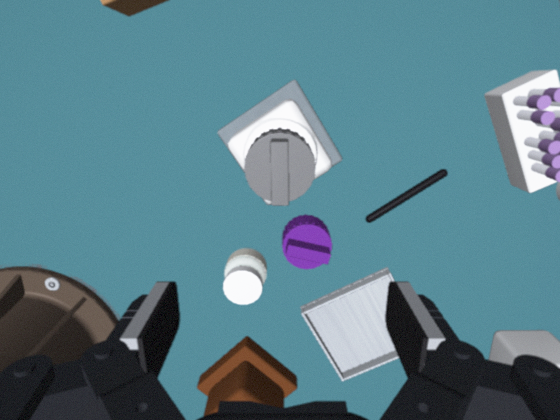

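The wrist view shows the cap at (280,167), its bar upright from (271,140) to (289,205) and so nearly along tool x. The purple look-alike is at (307,242). I'll measure the bar's edges.

```bash
python3 - <<'E'
from h import *
p=dict(np.load("w1.npz"));im=cv2.imread("pics/w1.png")
g=cv2.cvtColor(im,6)
for r in(145,165,185,200):print(r,g[r,262:300])
print("col",g[128:212,280])
c=cv2.resize(im[115:225,230:330],None,fx=5,fy=5,interpolation=cv2.INTER_CUBIC);cv2.imwrite("pics/w1c.png",c)
E
```

```text
145 [154 153 152 154 155 150 155 139 133 147 153 156 152 154 153 155 153 152
 153 156 149 153 152 152 146 134 132 144 151 149 149 152 149 150 152 151
 152 148]
165 [151 151 151 153 153 153 152 149 149 147 151 155 155 151 151 150 149 151
 151 154 152 151 150 151 148 137 134 143 149 148 149 151 150 151 147 152
 152 152]
185 [154 150 152 149 150 149 149 149 144 138 143 149 151 149 153 149 148 149
 150 152 148 147 148 148 148 137 116 130 147 147 149 145 145 146 149 147
 149 147]
200 [123 130 161 196 209 200 183 168 151 138 142 151 150 148 147 151 149 145
 150 148 146 147 146 147 145 137 126 129 143 144 135 131 129 128 129 130
 129 127]
col [123  82  90 102 120 152 155 156 151 146 118  86  75  93 136 151 152 153
 155 152 152 151 152 150 151 155 151 153 149 150 151 150 150 151 149 148
 154 151 153 151 147 150 150 153 152 149 151 152 150 151 152 149 152 149
 148 150 147 150 149 147 150 148 148 148 148 148 149 150 149 145 148 148
 150 147 144 144 144 122 126 130 127 128 129 128]
```

View pics/w1c.png

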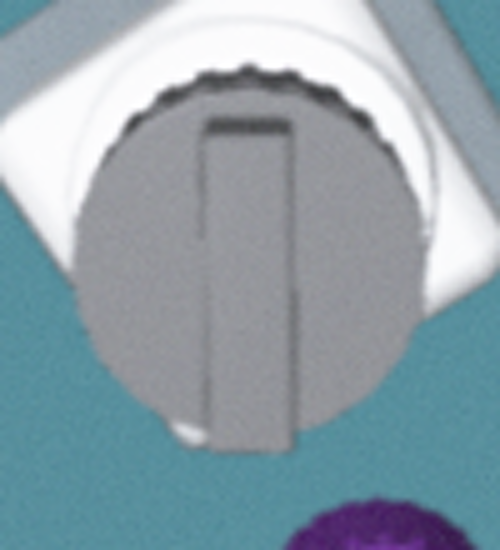

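The crop shows the bar's top face with corners at about (270.8,141.7), (288.2,141.7), (271.6,204.8) and (288.9,204.6). I'll cast those onto z=0.1875.

```bash
python3 - <<'E'
from h import *
p=dict(np.load("w1.npz"))
C=np.array([plane(p,q,.1875) for q in((270.8,141.7),(288.2,141.7),(271.6,204.8),(288.9,204.6))])
print(C,np.linalg.norm(C[0]-C[2]),np.linalg.norm(C[0]-C[1]))
c=C.mean(0);a=C[2:].mean(0)-C[:2].mean(0);print(c,np.degrees(np.arctan2(-a[1],-a[0])), np.degrees(np.arctan2(a[1],a[0])))
t=camera_params("top");s=camera_params("scene")
# disc centre & bar centre cross-checks
print(plane(t,(228.5,234.5),.1635))
# two-view bar-top centre: scene crop px -> image
print(tri([ray(p,C0) for C0 in [(280.1,173.2)]]+[ray(s,(250+153/5,140+82/5))]))
R=np.array(get_state()["tool_rot"]);print(R.T@(c-get_state()["tcp_pos"]))
# tray from wrist: check rim corners
for q in((302,311),(388,268),(343,380)):print(plane(p,q,.02))
E
```

```text
[[0.4937 0.1898 0.1875]
 [0.5076 0.1843 0.1875]
 [0.4729 0.1366 0.1875]
 [0.4877 0.131  0.1875]] 0.05713154828527425 0.014968898716901631
[0.4905 0.1604 0.1875] 69.10321210344823 -110.89678789655177
[0.4906 0.1553 0.1635]
[0.4905 0.1589 0.1762]
[ 0.0077 -0.0017  0.1739]
[ 0.427  -0.0899  0.02  ]
[ 0.5713 -0.0667  0.02  ]
[ 0.4437 -0.2401  0.02  ]
```

The bar centre is at about (0.4905, 0.158) and its direction of 69.1° is already aligned with the tool. The tray centre is at about (0.508,-0.157). I'll descend so the fingertips sit just above the disc, then close.

In the tool's units: 0.193 m / 0.75 = 0.2573, 0.0055 m / 0.75 = 0.0073.

```bash
python3 -m creep '[[[0.0073, -0.0013, 0.1333, 0, 0.085], [0.0073, -0.0013, 0.1333, 0, 0.085], [0.0073, -0.0013, 0.2133, 0, 0.085], [0.0073, -0.0013, 0.2573, 0, 0.085], [0.0073, -0.0013, 0.2573, 0, 0.085], [0.0073, -0.0013, 0.2573, 0, 0.085], [0.0073, -0.0013, 0.2573, 0, 0.01], [0.0073, -0.0013, 0.2573, 0, 0.01], [0.0073, -0.0013, 0.2573, 0, 0.01], [0.0073, -0.0013, 0.2573, 0, 0.01], [0.0073, -0.0013, 0.2573, 0, 0.01], [0.0073, -0.0013, 0.2573, 0, 0.01], [0.0073, -0.0013, 0.2573, 0, 0.01], [0.0073, -0.0013, 0.2573, 0, 0.01]]]'
```

```text
t: 4.4
tcp_pos: [0.4901, 0.1589, 0.1685]
tool_rot: [[0.363, 0.932, 0.0], [0.932, -0.363, 0.0], [0.0, -0.0, -1.0]]
force: [-2.4, 1.2, 6.5]
width: 0.0146
grip_force: 61.2
```

Gripped. Now I'll press.

In the tool's units: 0.008 m / 0.75 = 0.0107, 0.006 m / 0.75 = 0.008.

```bash
python3 -m creep '[[[0, 0, 0.004, 0, 0.01], [0, 0, 0.008, 0, 0.01], [0, 0, 0.0107, 0, 0.01], [0, 0, 0.0107, 0, 0.01]]]'
```

```text
t: 4.9
tcp_pos: [0.4902, 0.1589, 0.1607]
tool_rot: [[0.363, 0.932, 0.0], [0.932, -0.363, 0.0], [0.0, 0.0, -1.0]]
force: [-3.9, 0.9, 10.2]
width: 0.0147
grip_force: 61.9
```

In the tool's units: 0.001 m / 0.75 = 0.0013, -0.9 rad / 2 = -0.45.

```bash
python3 -m creep '[[[0, 0, 0.0013, -0.075, 0.01], [0, 0, 0.0013, -0.15, 0.01], [0, 0, 0.0013, -0.225, 0.01], [0, 0, 0.0013, -0.3, 0.01], [0, 0, 0.0013, -0.375, 0.01], [0, 0, 0.0013, -0.45, 0.01]]]'; python3 -c "
from h import *
s=get_state();print(s['ft_torque'],s['q'])"
python3 -m creep '[[[0, 0, 0, -0.075, 0.01], [0, 0, 0, -0.15, 0.01], [0, 0, 0, -0.225, 0.01], [0, 0, 0, -0.3, 0.01], [0, 0, 0, -0.375, 0.01]]]'; python3 -c "
from h import *
s=get_state();print(s['ft_torque'],s['q'])"
```

```text
t: 5.65
tcp_pos: [0.4915, 0.1591, 0.1604]
tool_rot: [[-0.508, 0.861, 0.003], [0.861, 0.508, 0.001], [-0.001, 0.003, -1.0]]
force: [1.3, 0.3, 13.2]
width: 0.0145
grip_force: 62.4
[-0.0381 -0.2492 -0.0768] [ 0.2544  0.3853  1.9747 -0.0001  0.7786 -0.2785]
t: 6.28
tcp_pos: [0.4917, 0.1592, 0.1604]
tool_rot: [[-0.959, 0.284, 0.003], [0.284, 0.959, 0.001], [-0.003, 0.002, -1.0]]
force: [1.9, -0.1, 14.2]
width: 0.0148
grip_force: 62.2
[ 0.296  -0.3601 -0.1008] [ 0.2544  0.3854  1.9745  0.0001  0.7783 -1.0285]
```

In the tool's units: -0.45 rad / 2 = -0.225.

```bash
for i in 1; do python3 -m creep '[[[0, 0, 0, -0.075, 0.01], [0, 0, 0, -0.15, 0.01], [0, 0, 0, -0.225, 0.01]]]'; python3 -c "
from h import *
s=get_state();print(s['ft_torque'],s['q'][5])"; done
python3 -m creep '[[[0, 0, 0, -0.065, 0.01], [0, 0, 0, -0.13, 0.01], [0, 0, 0, -0.2, 0.01]]]'; python3 -c "
from h import *
s=get_state();print(s['ft_torque'],s['q'][5])"
```

```text
t: 6.65
tcp_pos: [0.4917, 0.1593, 0.1604]
tool_rot: [[-0.987, -0.161, 0.003], [-0.161, 0.987, 0.001], [-0.003, 0.001, -1.0]]
force: [2.5, 3.4, 12.2]
width: 0.0147
grip_force: 62.2
[ 0.7038 -0.2592 -0.1127] -1.4785064719829213
t: 7.02
tcp_pos: [0.4917, 0.1597, 0.1604]
tool_rot: [[-0.847, -0.532, 0.003], [-0.532, 0.847, 0.002], [-0.004, -0.0, -1.0]]
force: [1.2, 5.9, 13.1]
width: 0.0144
grip_force: 62.1
[ 1.2827 -0.0776 -0.1475] -1.877951964450331
```

I've turned 143° in total. I'll try a gentle lift.

In the tool's units: -0.014 m / 0.75 = -0.0187, -0.011 m / 0.75 = -0.0147.

```bash
python3 -m creep '[[[0, 0, -0.0053, 0, 0.01], [0, 0, -0.0107, 0, 0.01], [0, 0, -0.0147, 0, 0.01], [0, 0, -0.0187, 0, 0.01], [0, 0, -0.0187, 0, 0.01]]]'; python3 -c "
from h import *
s=get_state();print(s['ft_torque'],s['q'][5])"
```

```text
t: 7.65
tcp_pos: [0.4905, 0.1594, 0.1736]
tool_rot: [[-0.849, -0.529, 0.001], [-0.529, 0.849, 0.001], [-0.001, 0.0, -1.0]]
force: [1.3, 5.4, 1.9]
width: 0.0145
grip_force: 60.6
[1.2019 0.0176 0.0159] -1.8735937604409254
```

In the tool's units: -0.016 m / 0.75 = -0.0213, -0.012 m / 0.75 = -0.016.

```bash
python3 -m creep '[[[0, 0, -0.0053, 0, 0.01], [0, 0, -0.0107, 0, 0.01], [0, 0, -0.016, 0, 0.01], [0, 0, -0.0213, 0, 0.01], [0, 0, -0.0213, 0, 0.01]]]'
python3 - <<'E'
from h import *
im=read_camera("scene")
cv2.imwrite("pics/s2.png",cv2.resize(im[130:220,230:330],None,fx=5,fy=5,interpolation=cv2.INTER_CUBIC))
E
```

```text
t: 8.28
tcp_pos: [0.4903, 0.1587, 0.1895]
tool_rot: [[-0.849, -0.529, 0.0], [-0.529, 0.849, -0.0], [-0.0, -0.0, -1.0]]
force: [-0.4, 0.4, -0.7]
width: 0.0145
grip_force: 60.3
```

View pics/s2.png

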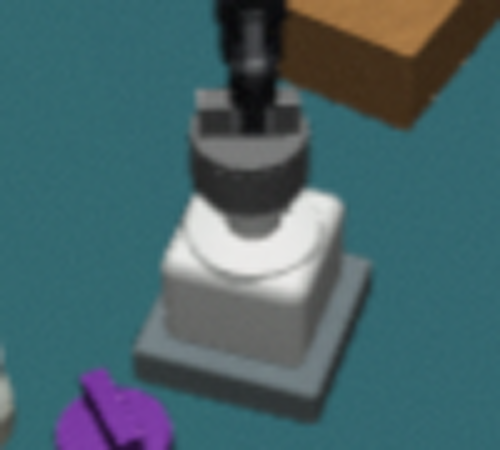

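The cap has come off in one piece with the neck showing below it. I'll raise it and then carry it over the tray.

In the tool's units: -0.281 m / 0.75 = -0.3747, 0.146 m / 0.75 = 0.1947.

```bash
python3 -m creep '[[[0, 0, -0.0267, 0, 0.01], [0, 0, -0.0667, 0, 0.01], [0, 0, -0.1133, 0, 0.01], [0, 0, -0.1467, 0, 0.01], [0.0187, -0.0373, -0.1467, 0, 0.01], [0.0493, -0.0933, -0.1467, 0, 0.01], [0.08, -0.1533, -0.1467, 0, 0.01], [0.1093, -0.2107, -0.1467, 0, 0.01], [0.1387, -0.2667, -0.1467, 0, 0.01], [0.1667, -0.32, -0.1467, 0, 0.01], [0.1867, -0.36, -0.1467, 0, 0.01], [0.1947, -0.3747, -0.1467, 0, 0.01], [0.1947, -0.3747, -0.1467, 0, 0.01], [0.1947, -0.3747, -0.1467, 0, 0.01]]]'
python3 -m creep '[[[0, 0, 0.04, 0, 0.01], [0, 0, 0.0933, 0, 0.01], [0, 0, 0.1467, 0, 0.01], [0, 0, 0.2, 0, 0.01], [0, 0, 0.24, 0, 0.01], [0, 0, 0.26, 0, 0.01], [0, 0, 0.2667, 0, 0.01], [0, 0, 0.2667, 0, 0.01]]]'
python3 - <<'E'
from h import *
print(get_state()["force"])
a=read_camera("scene")[190:320,170:300];b=read_camera("top")[190:290,290:390]
im=np.zeros((520,800,3),np.uint8);im[:,:400]=cv2.resize(a,(400,520));im[:400,400:]=cv2.resize(b,(400,400))
cv2.imwrite("pics/s3.png",im)
E
```

```text
t: 10.07
tcp_pos: [0.5147, -0.1558, 0.2992]
tool_rot: [[-0.848, -0.529, -0.0], [-0.529, 0.848, 0.0], [0.0, 0.001, -1.0]]
force: [-0.7, 0.3, -0.2]
width: 0.0146
grip_force: 60.3
t: 11.08
tcp_pos: [0.5153, -0.1568, 0.0999]
tool_rot: [[-0.849, -0.529, 0.001], [-0.529, 0.849, -0.0], [-0.001, -0.001, -1.0]]
force: [-0.4, 0.4, -0.6]
width: 0.0147
grip_force: 60.4
[-0.422   0.3951 -0.6121]
```

View pics/s3.png

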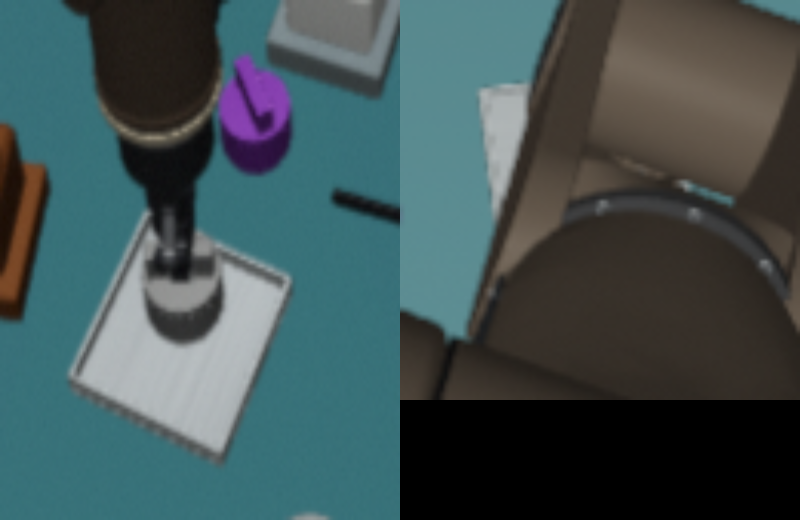

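The scene view shows the cap hanging upright over the tray, still about 45 mm up. I'll lower it slowly until it touches.

In the tool's units: 0.036 m / 0.75 = 0.048, 0.032 m / 0.75 = 0.0427.

```bash
python3 -m creep '[[[0, 0, 0.02, 0, 0.01], [0, 0, 0.0333, 0, 0.01], [0, 0, 0.0427, 0, 0.01], [0, 0, 0.048, 0, 0.01], [0, 0, 0.048, 0, 0.01]]]'
for i in 1; do python3 -m creep '[[[0, 0, 0.0027, 0, 0.01], [0, 0, 0.0053, 0, 0.01], [0, 0, 0.008, 0, 0.01], [0, 0, 0.008, 0, 0.01]]]'; done
```

```text
t: 11.8
tcp_pos: [0.5147, -0.1569, 0.063]
tool_rot: [[-0.849, -0.529, -0.001], [-0.529, 0.849, 0.0], [0.0, 0.0, -1.0]]
force: [-0.4, -0.4, -0.5]
width: 0.0148
grip_force: 60.4
t: 12.3
tcp_pos: [0.5147, -0.1569, 0.0572]
tool_rot: [[-0.849, -0.529, -0.0], [-0.529, 0.849, 0.0], [0.0, 0.0, -1.0]]
force: [0.8, -0.5, -0.9]
width: 0.0143
grip_force: 60.4
```

In the tool's units: 0.002 m / 0.75 = 0.0027, 0.001 m / 0.75 = 0.0013.

```bash
python3 -m creep '[[[0, 0, 0.0013, 0, 0.01], [0, 0, 0.0027, 0, 0.01], [0, 0, 0.0027, 0, 0.01]]]'; python3 -m creep '[[[0, 0, 0.0013, 0, 0.01], [0, 0, 0.0013, 0, 0.01]]]'
```

```text
t: 12.68
tcp_pos: [0.515, -0.1571, 0.0555]
tool_rot: [[-0.849, -0.529, 0.0], [-0.529, 0.849, -0.0], [-0.0, -0.0, -1.0]]
force: [-2.0, -1.3, 6.4]
width: 0.0146
grip_force: 61.2
t: 12.92
tcp_pos: [0.5151, -0.1571, 0.0546]
tool_rot: [[-0.849, -0.529, 0.001], [-0.529, 0.849, -0.0], [-0.0, -0.0, -1.0]]
force: [-1.1, -0.7, 6.9]
width: 0.0144
grip_force: 61.4
```

It touched at the expected height. I'll ease off 1 mm, open, retreat and check.

In the tool's units: -0.2 m / 0.75 = -0.2667, -0.001 m / 0.75 = -0.0013.

```bash
python3 -m creep '[[[0, 0, -0.0013, 0, 0.01], [0, 0, -0.0013, 0, 0.02], [0, 0, -0.0013, 0, 0.04], [0, 0, -0.0013, 0, 0.085], [0, 0, -0.0013, 0, 0.085], [0, 0, -0.0013, 0, 0.085], [0, 0, -0.0013, 0, 0.085], [0, 0, -0.0267, 0, 0.085], [0, 0, -0.08, 0, 0.085], [0, 0, -0.16, 0, 0.085], [0, 0, -0.2267, 0, 0.085], [0, 0, -0.2667, 0, 0.085], [0, 0, -0.2667, 0, 0.085], [0, 0, -0.2667, 0, 0.085]]]'
python3 - <<'E'
from h import *
a=read_camera("scene")[150:320,170:320];b=read_camera("wrist")
im=np.zeros((510,800,3),np.uint8);im[:,:450]=cv2.resize(a,(450,510));im[:262,450:]=cv2.resize(b,(350,262))
cv2.imwrite("pics/s4.png",im)
E
```

```text
t: 14.68
tcp_pos: [0.5144, -0.1568, 0.2537]
tool_rot: [[-0.849, -0.529, -0.001], [-0.529, 0.849, 0.0], [0.0, 0.001, -1.0]]
force: [-0.2, -0.4, -0.4]
width: 0.0851
grip_force: 0.0
```

View pics/s4.png

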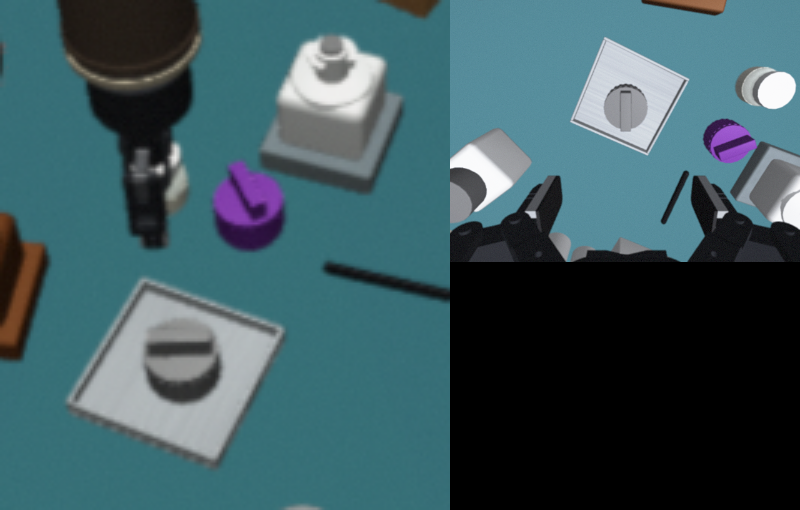

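The scene view shows the cap upright near the tray's centre (crop 182,360), the bottle's neck open, and the gripper clear.

```bash
python3 -c "
from cell import sign_off
print(sign_off())"
```

```text
the job is handed in; nothing more can be done
None
```

The cap came off the bottle and was set down upright near the centre of the tray, with the gripper clear; I handed the job in at about 15 s of the 61 s allowed, and no verdict was shown.

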